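Spring check of a thin brass tuning slide

ROBOT

A 7-joint arm with a two-finger parallel gripper is mounted at the origin on the work surface. World frame = base frame: x ahead of the robot, y to its left, z up, the work surface at z = 0. Lengths are in m, angles in rad, forces in N, time in s.
With the tool pointing down it reaches from about 0.35 to 0.9 m from the base axis. Payload 19.9 kg.
Tool frame: the origin (TCP) lies between the finger pads; the fingertips stand 19 mm ahead of it and the grasp point (between the pads) is the TCP; z points along the fingers, y is the direction in which the jaws open and shut (so a half turn about z gives the same grasp; the last joint's range is limited). The gripper opens to 94 mm and grips with 3 to 60 N. Pads are 16 mm wide; open, the fingers measure 119 mm over their backs; the gripper's body (75 mm by 177 mm) begins 78 mm behind the grasp point.
Start: joints at [-1.371, 0.417, -0.01, 1.614, 0.005, 1.111, -0.053], TCP at [0.149, 0.607, 0.224] pointing down, gripper open.
Joint ranges: [-2.81, 2.81], [-0.39, 2.02], [-1.27, 1.25], [0.06, 2.57], [-1.19, 4.33], [0.19, 2], [-2.82, 2.82]. Speed limits (rad/s): [1.89, 1.89, 2.39, 2.39, 3.01, 3.01, 3.01].

INTERFACE

Orientations are given as a 3x3 rotation matrix whose columns are the frame's x, y, z axes.
In Python, from rig import robot gives the robot as it stands. Calls block until the motion is done:
- robot.move_ptp(position, orientation): joint-space move of the TCP to a pose.
- robot.move_linear(position, velocity=0.15, frame=None, threshold=None): straight line of the TCP; frame=None keeps the orientation; velocity is the mean speed in m/s. With threshold (N) it stops when the force on the tool has changed by that much, and returns True; else False.
- robot.goto_joints(angles): joint-space move.
- robot.gripper_to(opening): finger opening in m; the grip force is fixed at half the most; returns when the fingers have stopped.
- robot.pause(seconds).
- robot.ik(position, orientation): joint angles nearest the present ones, or None.
- robot.get_state(): the state.
- robot.grab_frame(name): name is "scene" or "top" or "wrist"; returns the picture (420x560x3 uint8, red, green, blue); there is no depth.
- robot.camera_info(name): a dict with "fx", "fy", "cx", "cy" (pixels), "rvec" (rotation vector, rad) and "tvec" (3), from world to camera coordinates, as OpenCV has them. Camera axes: x right, y down, z forward; pixel columns grow to the right and rows downward; lengths in m; the calibration is good to about 2 mm. A picture is of the moment at which its call begins: read the wrist's pose just before it. camera_info takes no time and is no camera call; for the wrist camera it gives the pose at the moment of the call.
A pose or a line that the arm cannot do raises robot.PlanningError and nothing moves.
- robot.sign_off(): hands the job in, once; it reports no verdict.
The state is a dict: "time": time; "qpos": joint angles; "joint_vel": joint speeds; "effort": joint torques, N m; "ee_pos": TCP position; "tool_rot": TCP orientation; "force": force on the tool from outside, world axes, zero at the start; "moment": the same for the moment, N m; "opening": finger opening in m.
Only numpy, scipy, OpenCV 4.12 (cv2) and the standard library are available. Lean on these libraries where they do the work, as an engineer would, in place of code of your own. Each camera call takes 0.05 s, during which the arm holds its last target. There are 200 camera calls.

TASK

Check the return spring of the thin-walled brass tuning slide: gently draw its U-shaped bow straight out until the pointer of the orange rider stands over the green mark, not past it, then ease the slide fully home without letting it snap back, and let go. The thin tube dents, so hold it with the lightest grip; leave the rider where the slide has pushed it (do not touch it with the gripper), and do not disturb the things around.

Things in the scene. Friction and masses are not known exactly. Their poses are not given: they have to be found in the camera images.
- fixture: Wooden fixture bolted to the bench, base 240 x 190 x 15 mm. Origin on the bench; its -x (roughly towards the robot) is the way the slide is drawn out, z up. Jaws at x +20 to +90 mm, up to 106 mm high, hold two brass outer tubes along x at y = +-42 mm, 65 mm up, mouths at x = -5 mm. Rider's rail at y = -85 mm, x -115 to +15 mm, 50 mm up.
- bow: Sprung slide: a thin brass U, tube 14 mm thick. Origin: mid cross tube, on its centreline; axes as fixture, where it lies at (-100, 0, 65) mm when home; it slides to -x, at most 90 mm, against 2 N (home) to 5 N (60 mm out). The cross tube runs along y, straight for 44 mm; legs at y +-42 mm. Free inside the U and in front. It dents above 70 N finger force (pads added): close with about 20 N.
- rider: Orange drag rider on the rail, 12 mm (x) x 18 x 26 mm high, white pointer 3 mm wide to -y. Origin on the pointer's middle line, 65 mm up, at y = -105 mm of the fixture. A steel arm on the slide pushes it along -x and it stays where pushed when the slide goes back: a pull too far cannot be undone. It may start up to 12 mm ahead of the arm.
- flag: Green mark beside the rail, 12 mm wide along x, top face 10 mm below its origin. Origin on the mark's middle line, 65 mm above the bench; with the rider exactly on the mark the two origins coincide. Axes as the fixture's. Fixed, but elsewhere along the rail each time.
- mouthpiece: Silver mouthpiece standing on its wide rim, 29 mm across, 85 mm high; origin under its middle. Bystander.
- oil: White oil bottle with a blue cap, 36 mm across, 95 mm high, standing; origin under its middle. Bystander.
- crook: Spare small brass U-tube lying flat on the bench, about 98 x 62 mm, 12 mm thick; origin under its middle. Bystander.

How it is judged:
On the way:
1. the slide is drawn out and has pushed the rider's pointer onto the green mark (within 6 mm of its middle) (x of rider in the frame of flag between -0.006 and 0.006 m and x of bow in the frame of fixture below -0.125 m), for 0.2 s.
At the end, for the whole second after the job is handed in: The rider's pointer is within 6 mm of the middle of the green mark (over the 12 mm band), the slide is home (within 4 mm) and everything is at rest (x of rider in the frame of flag between -0.006 and 0.006 m and x of bow in the frame of fixture above -0.104 m and linear speed of each of bow, rider below 0.01 m/s); the robot touches nothing.
It fails at once if the thin tube is pressed with more than 70 N in all (contact force between any of the fingers, the arm and bow above 70 N).
It fails at once if the slide snaps back or is jerked out (moves faster than 0.3 m/s) (linear speed of bow above 0.3 m/s).
It fails at once if the robot touches the rider (more than 0.5 N) (contact force between any of the fingers, the arm and rider above 0.5 N).
It fails at once if the rider is pushed more than 6 mm past the middle of the mark (x of rider in the frame of flag below -0.006 m).
It fails at once if a bystander (mouthpiece, oil bottle, spare crook) is moved more than 20 mm or knocked over (distance of any of mouthpiece, oil, crook from where it was at the start of the episode above 0.02 m or angle between any of mouthpiece, oil's own z axis and vertical above 0.5 rad).
It also fails if it takes over 45 s, if anything falls off the work surface, if the arm or the gripper's body presses on something with over 40 N, if the wrist force passes 120 N, or if a joint passes its speed limit or range.

## Working session

There is one attempt and no reset: what is moved stays moved. The work goes in short steps, each a Python script; the robot and the scene stay as the last script left them, time stands still between calls to the robot, and variables do not carry over. Pictures are saved under pics/ and viewed, about 8 in all and at most 12, crops included, and the job is handed in when it is done.

```bash
ls; mkdir -p pics; python3 - <<'E'
from rig import robot
import cv2,json
for n in("top","scene"):
    im=robot.grab_frame(n); cv2.imwrite(f"pics/{n}0.png",im[:,:,::-1])
    print(n,{k:(v if isinstance(v,(int,float)) else list(v)) for k,v in robot.camera_info(n).items()})
print(robot.get_state()["time"], robot.get_state()["tool_rot"])
E
```

```text
pics
top {'fx': 517.0839143952707, 'fy': 517.0839143952707, 'cx': 273.76672073645017, 'cy': 209.24615208591106, 'rvec': [np.float64(2.1104215711490872), np.float64(-2.1774204660487544), np.float64(0.09122748620082484)], 'tvec': [np.float64(0.08376723360560785), np.float64(0.6515053004613967), np.float64(0.9368081580411065)]}
scene {'fx': 496.8373232641622, 'fy': 496.8373232641622, 'cx': 285.8522822518343, 'cy': 208.7141106743268, 'rvec': [np.float64(2.069419168433205), np.float64(1.2776311196992354), np.float64(-0.4973700455979265)], 'tvec': [np.float64(-0.3510628568011271), np.float64(-0.3657589704699265), np.float64(1.2988055847049267)]}
0.1 [[-9.71150741e-01  2.38466355e-01 -1.90881242e-04]
 [ 2.38466422e-01  9.71150169e-01 -1.05545339e-03]
 [-6.63157714e-05 -1.07052311e-03 -9.99999425e-01]]
```

View pics/top0.png

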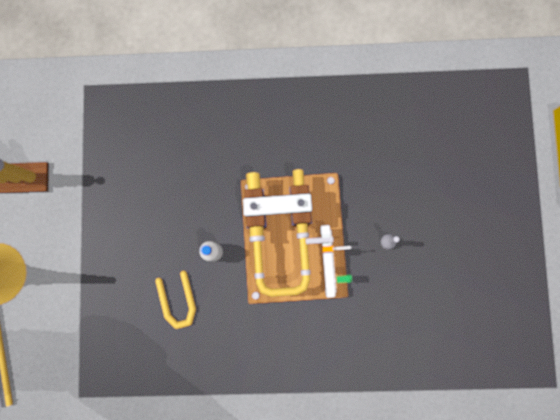

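View pics/scene0.png

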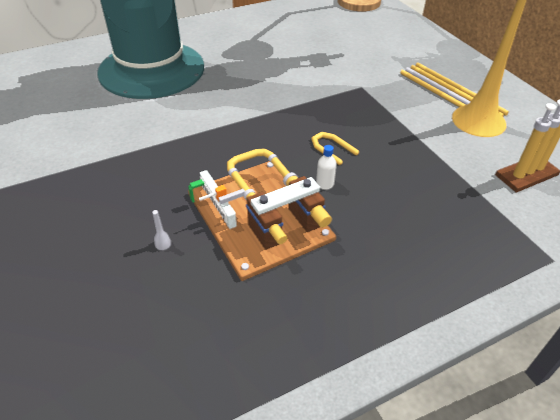

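The top view shows the fixture at about (243–348, 175–300), nearly aligned with the image. The bow's cross tube is near (283,292), the rider/pointer near (335–350,248) and the green mark near (344,279). The mouthpiece is at (390,241), the bottle at (210,251) and the crook at (177,300), all clear of the bow. The scene view agrees.

```bash
cat >> h.py <<'E'
def tool(yaw,s=1):
    fx=np.array([np.cos(yaw),np.sin(yaw),0]); y=s*fx; z=np.array([0,0,-1.]); return np.c_[np.cross(y,z),y,z]
E
python3 - <<'E'
from h import *
yaw=np.radians(2.3)
for s in(1,-1): 
    q=robot.ik((0.50,0.03,0.28),tool(yaw,s)); print(s,None if q is None else np.round(q,2))
s=1 if robot.ik((0.50,0.03,0.28),tool(yaw,1)) is not None else -1
robot.move_ptp((0.50,0.03,0.28),tool(yaw,s))
ci=robot.camera_info("wrist"); im=robot.grab_frame("wrist"); cv2.imwrite("pics/w1.png",im[:,:,::-1])
np.save("w1.npy",ci,allow_pickle=True)
R=cv2.Rodrigues(np.float64(ci["rvec"]))[0]; print("cam",-R.T@np.float64(ci["tvec"]),R[2],robot.get_state()["time"],robot.get_state()["ee_pos"])
E
```

```text
1 [-0.76  0.17  0.72  1.87 -0.12  1.15  0.04]
-1 [ 0.89  0.34 -1.21  1.82  0.34  1.22  2.75]
cam [0.49666277 0.10810185 0.44064088] [ 0.01194193 -0.26653233 -0.963752  ] 2.5583 [0.50002388 0.03078686 0.27986933]
```

View pics/w1.png

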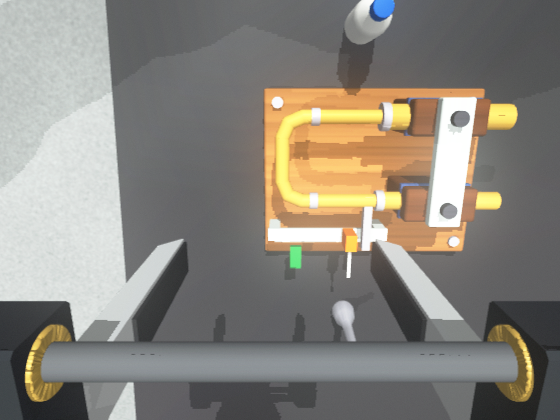

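The wrist view shows the whole fixture: cross tube near (283,158), legs at rows about 116 and 201, green mark at (295,258), orange rider at (350,240) with its pointer at (349,265), and the steel arm at (367,225).

```bash
python3 - <<'E'
from h import *
ci=np.load("w1.npy",allow_pickle=True).item(); im=cv2.imread("pics/w1.png")[:,:,::-1].copy()
hsv=cv2.cvtColor(im,cv2.COLOR_RGB2HSV)
for p in((283,158),(340,116),(340,201),(295,258),(350,240),(349,268),(300,170),(330,158),(350,268)): print(p,hsv[p[1],p[0]])
y=mask(im,(21,130,140),(33,255,255))
A=[];B=[];C=[]
def mid(l,around):
    k=np.where(l)[0]; k=k[abs(k-around)<16]; return k.mean(),len(k)
for u in range(330,376,5): A.append((u,mid(y[:,u],116)[0]));B.append((u,mid(y[:,u],201)[0]))
for v in range(140,182,4): m,n=mid(y[v],283); C.append((m,v))
print("w cross",n)
out={}
for n,P in(("A",A),("B",B),("C",C)):
    W=cast(ci,P,.065); vx,vy,x0,y0=cv2.fitLine(np.float32(W[:,:2]),cv2.DIST_L2,0,.01,.01).ravel()
    print(n,W[0],W[-1],np.degrees(np.arctan2(vy,vx)))
    out[n]=W.mean(0)
print(out)
g=mask(im,(45,100,60),(85,255,255)); c=big(g); r=cv2.minAreaRect(c); print("green",r,cast(ci,r[0],.055), cast(ci,cv2.boxPoints(r),.055).round(4).tolist())
o=mask(im,(8,180,120),(20,255,255)); o[:228]=0;o[255:]=0;o[:,:340]=0;o[:,362:]=0
r=cv2.boundingRect(big(o)); print("orange",r)
for v in range(256,276,4): 
    l=[k for k in range(340,360) if hsv[v,k,2]>170 and hsv[v,k,1]<60]; print(v,l, cast(ci,(np.mean(l),v),.065).round(4) if l else 0)
E
```

```text
(283, 158) [ 29 126 255]
(340, 116) [ 28 133 255]
(340, 201) [ 29 110 255]
(295, 258) [ 67 139 236]
(350, 240) [ 24 163 255]
(349, 268) [  0   0 255]
(300, 170) [ 16 143 245]
(330, 158) [ 15 150 226]
(350, 268) [ 45   2 228]
w cross 8
A [0.54699063 0.09418064 0.065     ] [0.59053728 0.09664329 0.065     ] 3.3917406
B [0.55364998 0.0100582  0.065     ] [0.60041476 0.00778329 0.065     ] 2.7471488
C [0.50151735 0.069125   0.065     ] [0.5033318  0.02892441 0.065     ] -87.52901
{'A': array([0.56876037, 0.09547095, 0.065     ]), 'B': array([0.57675925, 0.01141798, 0.065     ]), 'C': array([0.5024368 , 0.04919692, 0.065     ])}
green ((295.0, 256.5), (21.0, 10.0), 90.0) [[ 0.5217066  -0.05851432  0.055     ]] [[0.5156, -0.0464, 0.055], [0.5265, -0.0459, 0.055], [0.5279, -0.0709, 0.055], [0.5168, -0.0713, 0.055]]Traceback (most recent call last):
  File "<stdin>", line 20, in <module>
  File "h.py", line 15, in big
    return max(cs,key=cv2.contourArea)
ValueError: max() iterable argument is empty
```

```bash
cat >> h.py <<'E'
YAW=np.radians(2.6); FX=np.array([np.cos(YAW),np.sin(YAW),0]); BOW=np.array([.5024,.0502,.065])
E
python3 - <<'E'
from h import *
ci=np.load("w1.npy",allow_pickle=True).item(); im=cv2.imread("pics/w1.png")[:,:,::-1].copy()
hsv=cv2.cvtColor(im,cv2.COLOR_RGB2HSV)
P=[]
for v in range(256,276,3):
    l=[k for k in range(340,360) if hsv[v,k,2]>170 and hsv[v,k,1]<60]
    if l: P.append((np.mean(l),v))
W=cast(ci,P,.065); print(P,W.round(4).tolist())
G=np.array([.5217,-.0585,.055]); print("rider-flag",((W-G)@FX).round(4), "flag in fixture x", (G-BOW)@FX-.1, "rider", ((W-BOW)@FX-.1).round(4))
robot.gripper_to(.05)
robot.move_ptp(BOW+[0,0,.09],tool(YAW))
robot.move_linear(BOW,velocity=.1,threshold=8)
st=robot.get_state(); print(st["ee_pos"],st["force"])
robot.gripper_to(.018)
st=robot.get_state(); print(st["opening"],st["force"],st["time"])
for n in("wrist","top"):
    cv2.imwrite(f"pics/{n}2.png",robot.grab_frame(n)[:,:,::-1])
a=cv2.imread("pics/wrist2.png");b=cv2.imread("pics/top2.png")[180:320,220:400]
a=cv2.resize(a,(400,300));b=cv2.resize(b,(386,300),interpolation=cv2.INTER_CUBIC)
cv2.imwrite("pics/c2.png",np.hstack([a,b]))
E
```

```text
[(np.float64(349.0), 256), (np.float64(348.5), 259), (np.float64(348.5), 262), (np.float64(348.5), 265), (np.float64(348.5), 268), (np.float64(348.5), 271), (np.float64(348.5), 274)] [[0.5789, -0.0511, 0.065], [0.5787, -0.0546, 0.065], [0.579, -0.0581, 0.065], [0.5794, -0.0616, 0.065], [0.5797, -0.0651, 0.065], [0.58, -0.0687, 0.065], [0.5804, -0.0722, 0.065]]
rider-flag [0.0575 0.0571 0.0573 0.0575 0.0576 0.0578 0.058 ] flag in fixture x -0.085650824812689 rider [-0.0281 -0.0285 -0.0283 -0.0282 -0.028  -0.0278 -0.0277]
[0.50276091 0.050248   0.06552624] [ 0.18594848  0.55607507 -0.22063069]
0.017706073806102438 [ 0.59797751 -0.02432731 -0.66764234] 5.6833
```

View pics/c2.png

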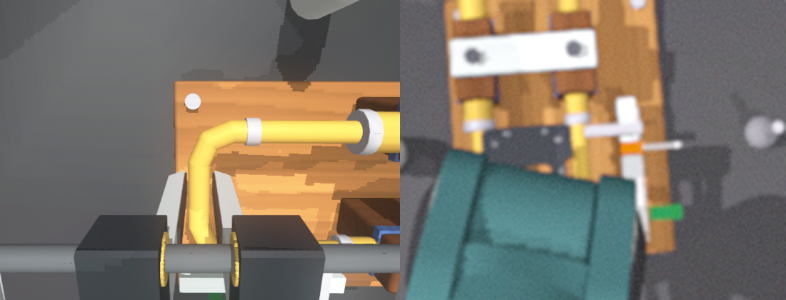

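The tube is now loosely caged with an 18 mm opening, and contact forces are about 0. The top crop shows that the pointer (right of the orange at crop (630,148)) and the green mark (666,212) both stay visible beside the wrist. Next I draw most of the way out and measure with the top camera.

```bash
cat >> h.py <<'E'
def measure(im):
    """rider-flag along fixture x, from top view; flag from the first top frame"""
    ci=robot.camera_info("top")
    c=mask(cv2.imread("pics/top2.png")[:,:,::-1].copy(),(45,100,60),(85,255,255)); c[:, :325]=0;c[:,360:]=0;c[:265]=0;c[290:]=0
    v,u=np.nonzero(c); G=cast(ci,(u.mean(),v.mean()),.055)[0]
    m=im.min(2).astype(float); P=[]
    for u in range(342,349):
        l=m[236:296,u]; l=np.clip(l-np.median(l)-50,0,None); 
        if l.max()<20: continue
        k=l.argmax(); w=slice(max(k-2,0),k+3); P.append((u,236+(np.arange(60)[w]*l[w]).sum()/l[w].sum()))
    d=(cast(ci,P,.065)-G)@FX
    return np.median(d),d.round(4),G
def pull(x,v=.04):
    r=robot.move_linear(BOW-FX*x,velocity=v,frame=tool(YAW)); s=robot.get_state()
    print("x",x,"tcp",((s["ee_pos"]-BOW)@FX).round(4),"F",s["force"].round(2),"open",round(s["opening"],4),"t",s["time"])
    return robot.grab_frame("top")
E
python3 - <<'E'
from h import *
print(measure(cv2.imread("pics/top2.png")[:,:,::-1]))
im=pull(.045); cv2.imwrite("pics/top3.png",im[:,:,::-1]); print(measure(im))
cv2.imwrite("pics/c3.png",cv2.resize(im[180:340,220:400,::-1],None,fx=3.5,fy=3.5,interpolation=cv2.INTER_CUBIC))
E
```

```text
(np.float64(0.055878698582706166), array([0.0559, 0.0558, 0.0559, 0.0559, 0.0559, 0.056 , 0.0559]), array([ 0.52069824, -0.06219638,  0.055     ]))
x 0.045 tcp -0.0449 F [ 3.7   2.71 -0.91] open 0.018 t 7.0583
(np.float64(0.019820597917173954), array([0.02  , 0.0199, 0.0198, 0.0198, 0.0198, 0.0198, 0.0198]), array([ 0.52069824, -0.06219638,  0.055     ]))
```

View pics/c3.png

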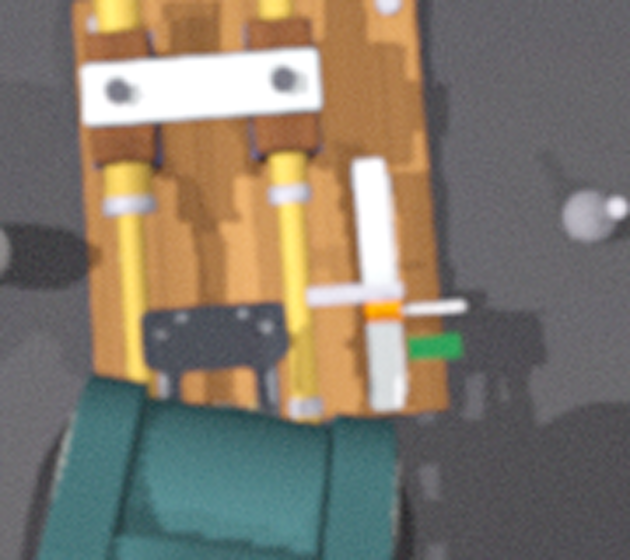

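The rider is engaged and being pushed, with about 20 mm left to the mark. The spring force reads about 4 N. I continue in small steps.

```bash
python3 - <<'E'
from h import *
im=pull(.057,.03); d=measure(im)[0]; print(d)
assert .004<d<.012
im=pull(.057+d-.0015,.015); print(measure(im)[:2]); cv2.imwrite("pics/top4.png",im[:,:,::-1])
cv2.imwrite("pics/c4.png",cv2.resize(im[240:310,300:380,::-1],None,fx=7,fy=7,interpolation=cv2.INTER_CUBIC))
E
```

```text
x 0.057 tcp -0.0569 F [ 4.37  2.75 -1.3 ] open 0.0181 t 7.6583
0.00767967559092592
x 0.06317967559092592 tcp -0.063 F [ 4.8   2.17 -2.18] open 0.0178 t 8.2667
(np.float64(0.0018844417568509584), array([0.0021, 0.0021, 0.0019, 0.0019, 0.0019, 0.0018, 0.0017]))
```

View pics/c4.png

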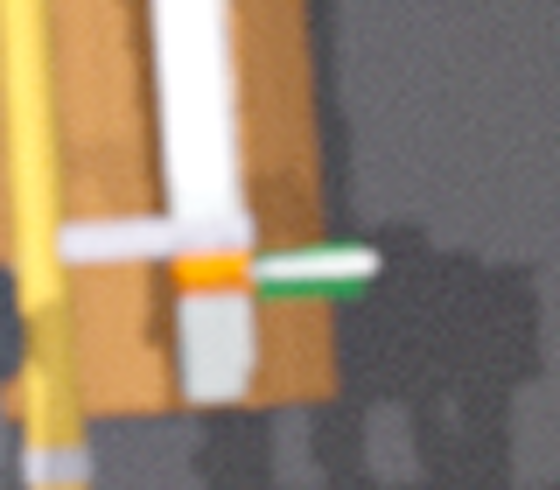

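The pointer (crop row about 266) is on the green (rows 242–298), about 2 mm short of the middle. I nudge it 2 mm further, dwell, then ease home slowly.

```bash
python3 - <<'E'
from h import *
im=pull(.0652,.01); print(measure(im)[:2])
robot.pause(.4); im=robot.grab_frame("top"); print(measure(im)[:2])
cv2.imwrite("pics/top5.png",im[:,:,::-1])
pull(.02,.04); pull(.004,.02); pull(-.0005,.005)
im=pull(-.0015,.005); print(measure(im)[:2])
w=robot.grab_frame("wrist")
cv2.imwrite("pics/w6.png",w[:,:,::-1])
cv2.imwrite("pics/c6.png",cv2.resize(im[240:310,300:380,::-1],None,fx=5,fy=5,interpolation=cv2.INTER_CUBIC))
E
```

```text
x 0.0652 tcp -0.065 F [ 4.96  2.98 -1.26] open 0.0178 t 8.6667
(np.float64(-3.1216135575604393e-07), array([ 0.0002,  0.0001,  0.0001, -0.    , -0.0001, -0.0001, -0.0001]))
(np.float64(-8.358899495006933e-06), array([ 0.0002,  0.0001,  0.0001, -0.    , -0.0001, -0.0001, -0.0002]))
x 0.02 tcp -0.0201 F [3.12 0.11 0.55] open 0.0183 t 10.45
x 0.004 tcp -0.0041 F [ 3.   -0.82 -0.1 ] open 0.0179 t 11.45
x -0.0005 tcp 0.0005 F [ 0.49  0.07 -0.05] open 0.0179 t 12.55
x -0.0015 tcp 0.0015 F [0.22 0.45 0.04] open 0.018 t 12.95
(np.float64(-6.85823122170645e-05), array([-0.0002, -0.0001, -0.0001, -0.0002, -0.    , -0.0001,  0.    ]))
```

View pics/w6.png

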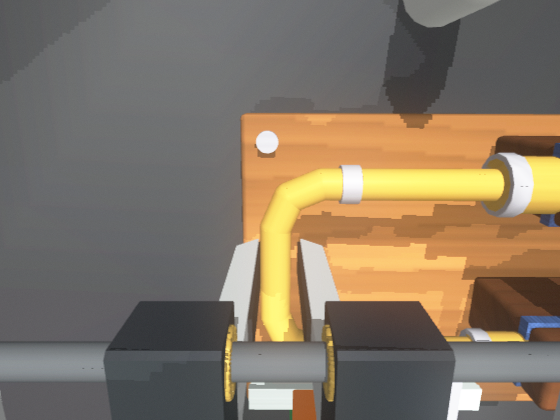

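The spring force has dropped to about 0, so the slide rests on its stop and the tube sits loosely between the pads. I open, retreat straight up and check from the first viewpoint.

```bash
python3 - <<'E'
from h import *
robot.gripper_to(.05)
robot.move_linear(BOW+FX*.0015+[0,0,.1],velocity=.1)
robot.move_ptp((0.50,0.03,0.28),tool(np.radians(2.3)))
robot.pause(.3)
ci=robot.camera_info("wrist"); im=robot.grab_frame("wrist"); cv2.imwrite("pics/w7.png",im[:,:,::-1])
y=mask(im,(21,110,140),(33,255,255)); C=[]
for v in range(140,182,4):
    k=np.where(y[v])[0]; k=k[abs(k-283)<16]; C.append((k.mean(),v))
print("bow shift mm",((cast(ci,C,.065).mean(0)-[.5024368,.04919692,.065])@FX)*1e3)
t=robot.grab_frame("top"); print(measure(t)[:2],robot.get_state()["time"])
E
```

```text
bow shift mm -0.037306793830823706Traceback (most recent call last):
  File "<stdin>", line 11, in <module>
  File "h.py", line 29, in measure
    d=(cast(ci,P,.065)-G)@FX
       ~~~~^^^^^^^^^^^
  File "h.py", line 5, in cast
    d=np.c_[(px[:,0]-ci["cx"])/ci["fx"],(px[:,1]-ci["cy"])/ci["fy"],np.ones(len(px))]@R
             ~~^^^^^
IndexError: index 0 is out of bounds for axis 1 with size 0
```

View pics/w7.png

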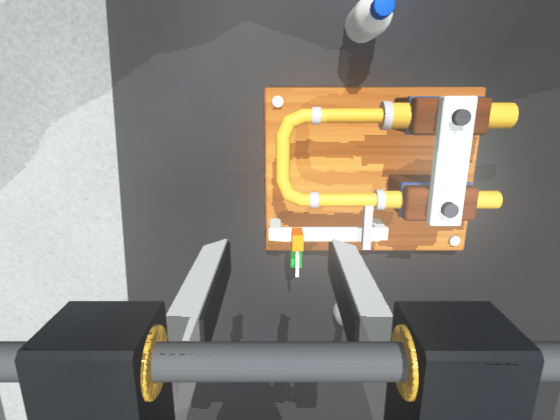

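The slide is home (cross tube at column 283, unchanged). The rider has stayed put, with its pointer at column 297 and the green centred at about 296. The bottle stands where it was, and the mouthpiece is partly hidden by a finger but where it was. The top-view check failed only because the arm now blocks that camera.

```bash
python3 -c "
from rig import robot
robot.sign_off()"
```

```text
the job is handed in; nothing more can be done
```

The slide was drawn out about 65 mm, which put the rider's pointer on the green mark. I then eased it home at 40 mm/s or less, let go, and handed the job in; no verdict was reported. I used the fingers as a loose cage with an 18 mm opening, because the fixed 30 N grip would have come close to the 70 N dent limit.

**Final checks**
- **Rider:** the top camera put the pointer 0.0 mm from the mark's middle at full draw, and −0.1 mm once the slide was home. The wrist camera reads about 1.5 mm higher, so the two disagree slightly, but both are well inside ±6 mm.
- **Slide:** it is within 0.04 mm of its starting position. The force on the tool fell from about 5 N at full draw to about 0 N when seated.
- **Bystanders:** the bottle and mouthpiece looked undisturbed in the last picture, though a finger partly hid the mouthpiece. I did not check the crook again, but the arm worked well away from it.
- **Failed check:** the last top-camera reading, after I backed the arm away, could not be taken because the arm blocked the view. I relied on the wrist picture instead.

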